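# Draw a transport-lock bolt with a hooked rod

## Task

The measuring stage on the black plinth is still in its transport lock, whose red tab sits deep under the clear guard out of the fingers' reach. Take the hooked rod from its blue rest, reach in under the guard's open front, hook the tab from behind and draw the bolt out until it is fully against its stop, then keep it snug there with a steady pull of about 12 N on the hook for a second, never loading the bolt with more than 20 N. Unhook and lay the rod back in both saddles of its rest as you found it; touch the bolt only with the rod, do not knock the guard with rod or arm, and leave the joystick, jar and case where they are.

Things in the scene. Friction and masses are not known exactly. Their poses are not given: they have to be found in the camera images.
- plinth: Fixed black granite slab 295 x 230 x 40 mm carrying stage, bolt and guard. Origin on the work surface; slab from x -115 to +180 mm. Its -x axis points out of the guard's open front, roughly to the robot; the bolt is drawn along it. The aluminium bolt rails and stop block (x -112 to +81) reach 56 mm above the work surface; the stage stands behind x +72, up to 96 mm.
- guard: Fixed, fragile clear-plastic cover on the plinth, same origin and axes: side walls, back wall and roof (with a 28 mm wide viewing slot over the tab, x -75 to +25 mm); blue-edged open front at x -108 mm. Opening 176 mm wide (y -88 to +88), roof underside 155 mm above the work surface (edge top 162). Contact of rod or arm with it must stay below 8 N.
- bolt: Sliding lock bolt: red tab on a flat steel bar. Origin under the tab's middle, 85 mm below its top edge; axes as the plinth's. Tab 8 mm thick (x), 44 wide (y), bar top 55 mm above origin. Hook it from its +x side. Joint bolt: 0 locked to 0.045 m at the hard stop; starts at 0 to 0.01; friction 4 N, stays put. Stop setting varies: tab ends 32 to 58 mm in front (-x) of the plinth origin; feel for it.
- rod_grip (a point): Centre of the rod's yellow handle and about its balance point: grip here. Handle 130 (x) x 16 (y) x 18 mm. Rod axes: x towards the hook, z up (hook points down). A 7 mm steel shank runs on the handle's axis from its front end to the hook at x +200 mm; a steel pommel of 24 mm diameter ends it at x -84. Rod mass about 0.2 kg.
- rod_hook (a point): Middle of the hook: a 7 mm diameter pin turned straight down from the shank's end, at x = +200 mm, z = -15 mm from the handle's centre; its tip is 30.5 mm below the shank's axis.
- rest: Fixed blue rod rest, base 150 x 90 x 8 mm, origin on the work surface at its centre. Two saddles at x -45 and +45 mm, 12 mm thick; floor 50 mm above the work surface, flaring cheeks up to 72 mm (gap about 28 mm at the floor, 42 mm at the top). In place, the handle's centre is over the rest's origin at 59 mm height, the rod pointing along the rest's +x.
- joystick: Bystander: loose blue control box with a black-knobbed stick, 90 x 110 mm, 102 mm high; origin under its centre. Leave alone.
- solvent: Bystander: loose amber jar with black cap, 56 mm diameter, 110 mm high; origin under its centre. Leave alone.
- case: Bystander: loose wooden gauge case, 114 x 74 x 36 mm; origin under its centre. Leave alone.
Not all that is in view belongs to the job. Leave any brown look-alike of the rest alone.

How it is judged (in metres and radians):
On the way, in this order (a step that is already met when the one before it is completed fails the run):
1. the hooked rod is lifted out of its rest (z of rod_grip in the frame of rest above 0.09 m), for 0.1 s.
2. the bolt is against its stop and held snug there by the hook, at 8 to 20 N (value of joint bolt above 0.043 m and contact force between rod and bolt above 8 N), for 0.8 s.
At the end, for the whole second after the job is handed in: The bolt is drawn to within 3 mm of its stop, and the rod lies at rest in both saddles of its rest, hook down and pointing along the rest's +x as at the start, its handle centre within 15 mm along and 12 mm across of the rest's centre and within 5 mm of its lying height (59 mm) (value of joint bolt above 0.042 m and x of rod_grip in the frame of rest between -0.015 and 0.015 m and y of rod_grip in the frame of rest between -0.012 and 0.012 m and z of rod_grip in the frame of rest between 0.054 and 0.064 m and x of rod_hook in the frame of rest above 0.17 m and angle between rod_grip's own z axis and vertical below 0.15 rad and linear speed of rod below 0.02 m/s); the robot touches nothing.
It fails at once if the rod loads the bolt with more than 20 N (contact force between rod and bolt above 20 N).
It fails at once if the fingers or the arm touch the bolt (contact force between any of the fingers, the arm and bolt above 0.5 N).
It fails at once if the guard is knocked by the rod, the fingers or the arm (8 N or more) (contact force between any of rod, the fingers, the arm and guard above 8 N).
It fails at once if a bystander is moved by more than 20 mm (distance of any of joystick, solvent, case from where it was at the start of the episode above 0.02 m).
It also fails if it takes over 72 s, if anything falls off the work surface, if the arm or the gripper's body presses on something with over 40 N, if the wrist force passes 120 N, or if a joint passes its speed limit or range.

## Robot

A 7-joint arm with a two-finger parallel gripper is mounted at the origin on the work surface. World frame = base frame: x ahead of the robot, y to its left, z up, the work surface at z = 0. Lengths are in mm, angles in rad, forces in N, time in s.
With the tool pointing down it reaches from about 350 to 900 mm from the base axis. Payload 8.1 kg.
Tool frame: the origin (TCP) lies at the very end of the fingers, on their centre line; the grasp point (between the pads) lies 19 mm behind it (r.tcp_to_grasp is the x of the grasp point in the tool frame, in mm); x points along the fingers, z is the direction in which the jaws open and shut, and the axes are right-handed (so a half turn about x gives the same grasp; the last joint's range is limited). The gripper opens to 85 mm and grips with 20 to 120 N. Pads are 22 mm wide; open, the fingers measure 114 mm over their backs; the gripper's body (76 mm by 85 mm) begins 54 mm behind the grasp point. The pads swing forward as they close: fully open they stand 13 mm farther back than shut.
Start: joints at [-1.212, 0.434, 0.025, 1.573, -0.012, 1.134, -0.075], TCP at [278.504, 559.534, 204.523] pointing down, gripper open.
Joint ranges: [-2.62, 2.62], [-0.44, 2.09], [-1.27, 1.32], [0.08, 2.57], [-1.32, 4.46], [0.12, 2], [-2.74, 2.74]. Speed limits (rad/s): [2.22, 2.22, 3.01, 3.01, 3.14, 3.14, 3.14].

## Interface

Orientations are given as a 3x3 rotation matrix whose columns are the frame's x, y, z axes.
In Python, from plant import r, fingers, get_image, camera_model, job gives the robot as it stands. Calls block until the motion is done:
- r.movep(position, orientation): joint-space move of the TCP to a pose.
- r.move_l(position, attitude=None, feed=150, f_stop=None): straight line of the TCP; attitude=None keeps the orientation; feed is the mean speed in mm/s. With f_stop (N) it stops when the force on the tool has changed by that much, and returns True; else False.
- r.move_j(angles): joint-space move.
- fingers.set_gripper(opening): finger opening in mm; the grip force is fixed at half the most; returns when the fingers have stopped.
- r.dwell(seconds).
- r.inverse_kinematics(position, orientation): joint angles nearest the present ones, or None.
- get_image(name): name is "side" or "top"; returns (picture, depth): 400x640x3 uint8, red, green, blue; 400x640 float32, mm along the optical axis (not along the pixel's ray), 0 where there is no reading.
- camera_model(name): a dict with "K" (3x3 intrinsics, pixels), "R" (3x3) and "t" (3): a world point X has camera coordinates R X + t. Camera axes: x right, y down, z forward; pixel columns grow to the right and rows downward; lengths in mm; the calibration is good to about 2 mm. A picture is of the moment at which its call begins. camera_model takes no time and is no camera call.
A pose or a line that the arm cannot do raises r.IKError and nothing moves.
- job.finish_job(): hands the job in, once; it reports no verdict.
Readings, each from a call of its own:
- r.current_t(): time.
- r.current_joint_positions(): joint angles.
- r.current_qvel(): joint speeds.
- r.current_effort(): joint torques, N m.
- r.current_tool_pos(): TCP position.
- r.current_tcp_rot(): TCP orientation.
- r.current_contact_force(): force on the tool from outside, world axes, zero at the start.
- r.current_moment(): the same for the moment, N m.
- r.current_grip_width(): finger opening in mm.
Only numpy, scipy, OpenCV 4.12 (cv2) and the standard library are available. Lean on these libraries where they do the work, as an engineer would, in place of code of your own. Each camera call takes 0.05 s, during which the arm holds its last target. There are 200 camera calls.

## Working session

There is one attempt and no reset: what is moved stays moved. The work goes in short steps, each a Python script; the robot and the scene stay as the last script left them, time stands still between calls to the robot, and variables do not carry over. Pictures are saved under pics/ and viewed, about 8 in all and at most 12, crops included, and the job is handed in when it is done.

```bash
mkdir -p pics; ls
python3 - <<'E'
from plant import r, fingers, get_image, camera_model, job
import cv2,numpy as np
for n in("side","top"):
    p,d=get_image(n); cv2.imwrite(f"pics/{n}0.png",p[:,:,::-1]); np.savez(f"{n}0.npz",p=p,d=d)
    c=camera_model(n); print(n,c["K"].tolist(),(-c["R"].T@c["t"]).tolist(),c["R"].round(3).tolist())
print(r.current_tcp_rot().round(3).tolist() if hasattr(r.current_tcp_rot(),'round') else r.current_tcp_rot(), r.tcp_to_grasp,r.current_grip_width(),r.current_t())
E
```

```text
pics
side [[362.2944881462134, 0.0, 323.2625772511965], [0.0, 362.2944881462134, 193.9752905041006], [0.0, 0.0, 1.0]] [-28.62323666947009, -561.4493549986229, 792.376876789853] [[0.724, -0.689, -0.01], [-0.484, -0.498, -0.719], [0.49, 0.526, -0.695]]
top [[423.29117508975884, 0.0, 320.78045205156064], [0.0, 423.29117508975884, 207.04099570319588], [0.0, 0.0, 1.0]] [385.2917766170506, -28.015242544536566, 1277.3236474830144] [[0.016, -1.0, 0.017], [-0.997, -0.017, -0.075], [0.075, -0.016, -0.997]]
[[-0.0, -0.895, 0.446], [-0.001, 0.446, 0.895], [-1.0, -0.0, -0.001]] -18.700000000000003 85.13202109563822 0.1
```

View pics/top0.png

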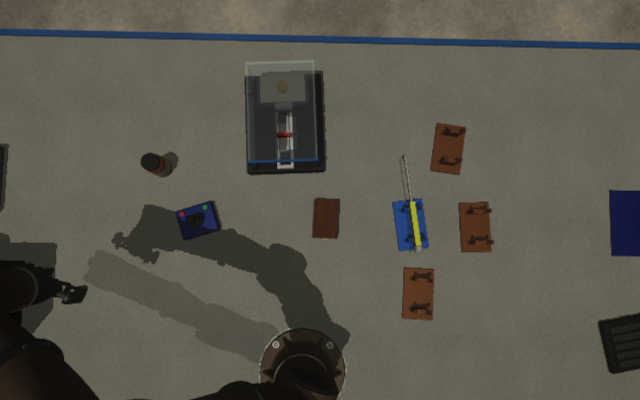

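View pics/side0.png

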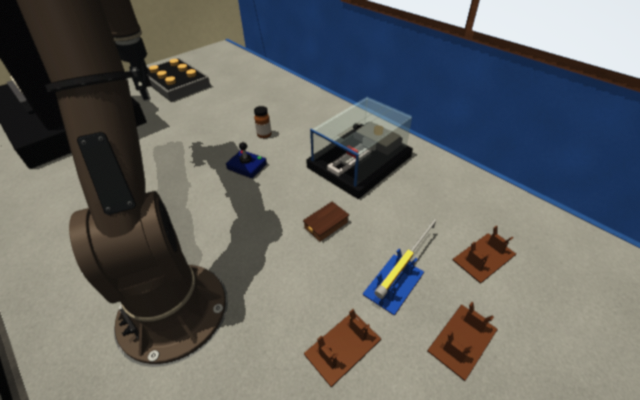

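Top view: the rod's yellow handle is at about (416,225) and its hook at (403,156), on the blue rest. The plinth is around (285,120) with the red tab at (285,134), and the guard's blue front edge is near row 160. The side view agrees. Next I'll measure these.

```bash
cat > h.py <<'E'
import numpy as np,cv2
from plant import r, fingers, get_image, camera_model, job
def ray(n,uv,z):
    c=camera_model(n);K,R,t=map(np.array,(c["K"],c["R"],c["t"]));o=-R.T@t
    uv=np.atleast_2d(np.array(uv,float));d=(R.T@np.linalg.inv(K)@np.c_[uv,np.ones(len(uv))].T).T
    return o+d*((z-o[2])/d[:,2])[:,None]
def hsv(p): return cv2.cvtColor(p,cv2.COLOR_RGB2HSV)
def mask(p,lo,hi,box):
    m=cv2.inRange(hsv(p),np.array(lo),np.array(hi)); k=np.zeros_like(m); x0,y0,x1,y1=box; k[y0:y1,x0:x1]=255
    return m&k
def big(m): return max(cv2.findContours(m,cv2.RETR_EXTERNAL,cv2.CHAIN_APPROX_NONE)[0],key=cv2.contourArea)
def pts(m): return np.argwhere(m)[:,::-1].astype(float)
def pca(P):
    c=P.mean(0);u=np.linalg.svd(P-c,full_matrices=False)[2][0];s=(P-c)@u;return c,u,s.min(),s.max()
E
python3 - <<'E'
from h import *
for n,by,br,bb,bg in(("top",(395,190,440,260),(270,120,300,150),(385,190,435,260),(240,152,330,168)),("side",(360,240,420,305),(330,135,385,175),(355,240,430,320),None)):
    f=np.load(n+"0.npz");p,d=f["p"],f["d"]
    m=mask(p,(20,110,90),(35,255,255),by);P=ray(n,pts(m),68)[:,:2];c,u,a,b=pca(P)
    print(n,"handle",len(P),c,np.degrees(np.arctan2(u[1],u[0])),b-a)
    m=mask(p,(0,120,50),(6,255,255),br)|mask(p,(174,120,50),(180,255,255),br);q=pts(m)
    P=ray(n,q,85)[:,:2];print("red",len(q),q.min(0),q.max(0),P.mean(0),P.min(0),P.max(0), "depth",np.median(d[m>0]))
    m=mask(p,(100,130,50),(125,255,255),bb);k=cv2.minAreaRect(big(m));B=ray(n,cv2.boxPoints(k),8)[:,:2];print("rest",B.round(0).tolist(),B.mean(0))
    if bg:
        m=mask(p,(100,100,50),(125,255,255),bg);P=ray(n,pts(m),158)[:,:2];c,u,a,b=pca(P);print("edge",len(P),c,np.degrees(np.arctan2(u[1],u[0])),b-a)
f=np.load("top0.npz");p,d=f["p"],f["d"]
m=mask(p,(0,0,0),(180,255,45),(235,55,335,180));k=cv2.minAreaRect(big(m));B=ray("top",cv2.boxPoints(k),40)[:,:2];print("plinth",B.round(0).tolist(),B.mean(0))
# shank: bright pixels
m=mask(p,(0,0,140),(180,60,255),(396,150,414,196));P=ray("top",pts(m),59)[:,:2];print("shank",len(P));
if len(P)>3: print(pca(P),P[P[:,0].argmax()])
a=np.hstack([cv2.resize(p[50:180,235:335],None,fx=4,fy=4,interpolation=2),cv2.resize(p[140:270,385:435],None,fx=4,fy=4,interpolation=2)]);cv2.imwrite("pics/c1.png",a[:,:,::-1])
E
```

```text
top handle 251 [ 435.38970176 -317.7454208 ] -171.85088255815012 128.54099326978013
red 44 [277. 132.] [290. 136.] [683.28057627  62.2639128 ] [677.46123422  44.42402394] [688.96138654  81.65156816] depth 1209.5803
rest [[501.0, -264.0], [508.0, -310.0], [362.0, -330.0], [355.0, -284.0]] [ 431.31941247 -296.97832467]
edge 205 [593.08756955  59.59711487] -86.65590500396388 189.46718917689054
side handle 341 [ 434.00855542 -319.30171601] -171.44210556163657 127.03637587941195
red 20 [347. 147.] [356. 156.] [670.4348588   50.26951174] [653.99314616  31.03132031] [686.8679321   69.91882317] depth 1114.6882
rest [[354.0, -286.0], [529.0, -250.0], [531.0, -349.0], [364.0, -373.0]] [ 444.4184094  -314.30633632]
plinth [[856.0, 166.0], [867.0, -14.0], [627.0, -27.0], [617.0, 151.0]] [741.74560063  68.80844216]
shank 0
```

View pics/c1.png

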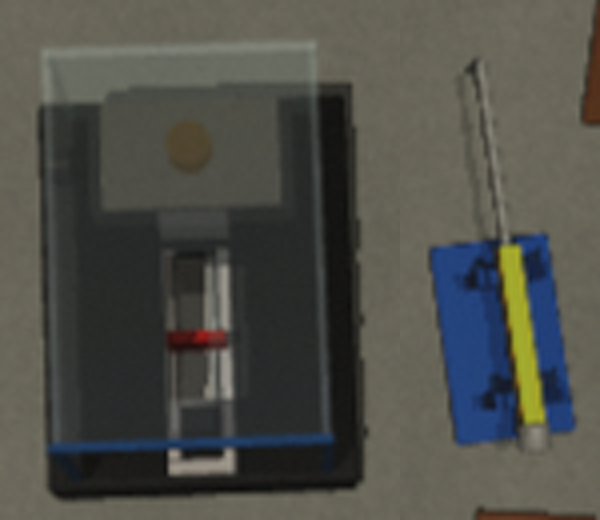

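The crop shows the tab in the viewing slot at image (285,134), the guard's front edge at row 160 and the hook at about (404.5,155.5). Everything fits: the plinth yaw is about 3.3°, and the tab sits about 16 mm in front of the origin at z 85, which depth confirms. I'll do a quick cross-check in the same script, then grasp.

```bash
cat >> h.py <<'E'
def R_yaw(deg):
    a=np.radians(deg);xr=np.array([np.cos(a),np.sin(a),0]);yr=np.array([-np.sin(a),np.cos(a),0])
    X=np.array([0,0,-1.]);return np.c_[X,np.cross(yr,X),yr]   # tool z = rod y
G=np.array([435.,-318.3]);YR=8.3;PL=np.array([700.9,65.8]);YP=3.3
E
python3 - <<'E'
from h import *
print("hook cast",ray("top",(404.5,155.5),59)[0], "slab front",ray("top",(288,172.5),40)[0],"stop block front",ray("top",(285,168),56)[0])
R0=r.current_tcp_rot();p=np.array(r.current_tool_pos())
R=R_yaw(YR)
r.move_l([p[0],p[1],330])
r.movep([430,0,330],R)
r.movep([G[0],G[1],200],R)
print(np.round(r.current_joint_positions(),2),r.current_t())
p,d=get_image("top");cv2.imwrite("pics/t1.png",p[:,:,::-1])
p,d=get_image("side");cv2.imwrite("pics/s1.png",cv2.resize(p[180:330,330:480],None,fx=4,fy=4)[:,:,::-1])
print(np.round(r.current_contact_force(),2))
E
```

```text
hook cast [ 632.78535758 -289.59445574   59.        ] slab front [579.35307378  50.65996702  40.        ] stop block front [589.89320735  58.64598678  56.        ]
[-0.2   0.43  1.03  1.84 -0.41  1.1   2.7 ] 4.4667
[-1.01  1.1  -0.72]
```

View pics/s1.png

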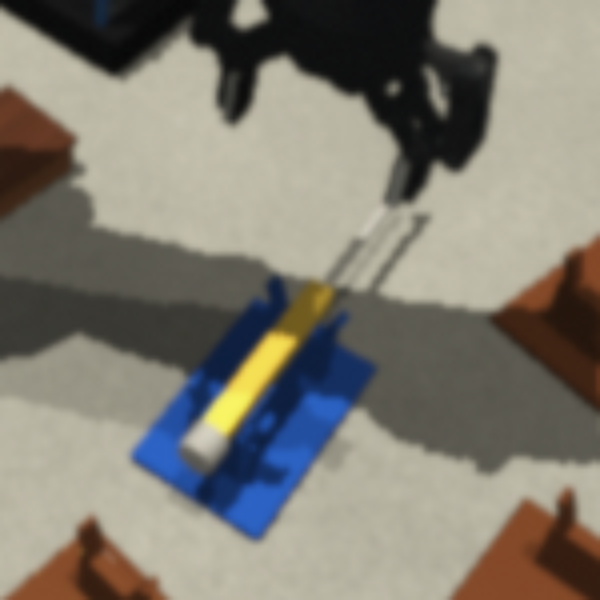

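The hook cast matches the handle pose prediction to within 0.3 mm. Joint 7 is near its limit, so I'll use the half-turned grasp instead and check the IK along the whole route first.

```bash
cat >> h.py <<'E'
_Ry=R_yaw
def R_yaw(deg): return _Ry(deg)@np.diag([1.,-1,-1])
E
python3 - <<'E'
from h import *
q=r.inverse_kinematics([430,0,330],R_yaw(6));print(np.round(q,2))
r.move_l([G[0],G[1],300])
r.movep([G[0],G[1],300],R_yaw(YR))
print(np.round(r.current_joint_positions(),2),r.current_t())
e=np.array([np.cos(np.radians(YP)),np.sin(np.radians(YP))])
for s in(-200,-260,-330):
    print(np.round(r.inverse_kinematics([*(PL+s*e),90],R_yaw(YP)),2))
print(np.round(r.inverse_kinematics([*G,40.3],R_yaw(YR)),2))
p,d=get_image("side");cv2.imwrite("pics/s2.png",p[:,:,::-1])
E
```

```text
[-0.5  -0.    0.39  1.83  0.    1.32 -1.58]
[-0.27  0.34  1.1   1.69 -0.31  1.31  2.61] 5.6333
[-0.99  0.62  1.16  2.06 -0.72  0.94 -0.95]
[-1.07  0.51  1.17  2.19 -0.64  0.84 -1.01]
[-1.19  0.35  1.19  2.34 -0.49  0.73 -1.15]
[-0.19  0.79  1.15  2.01 -0.9   0.97  0.01]
```

View pics/s2.png

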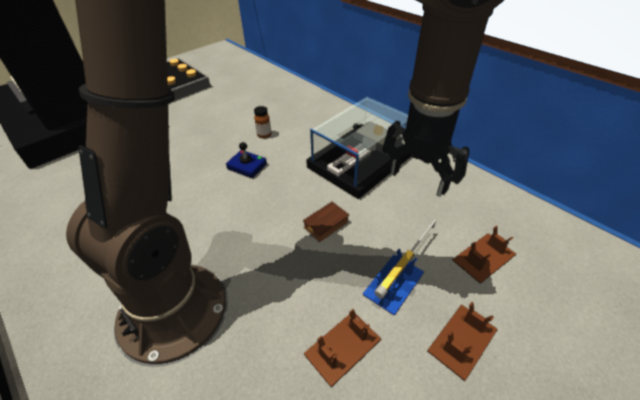

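The arm is clear of everything, with the rod at (395,265) undisturbed. The half turn does not seem to have taken effect, so I'll check.

Run:
```python
from h import *
print(np.round(r.current_tcp_rot(),2).tolist(),np.round(R_yaw(YR),2).tolist(),np.round(r.current_joint_positions(),2),r.current_tool_pos())
print(np.round(r.inverse_kinematics([*G,300],R_yaw(YR)),2))
print(np.round(r.inverse_kinematics([*G,40.3],R_yaw(YR)),2))
```

```text
[[-0.0, -0.99, -0.14], [0.0, -0.14, 0.99], [-1.0, 0.0, 0.0]] [[0.0, 0.99, 0.14], [0.0, 0.14, -0.99], [-1.0, 0.0, 0.0]] [-0.27  0.34  1.1   1.69 -0.31  1.31  2.61] [ 434.77271749 -318.18173576  299.49478137]
[-0.27  0.34  1.1   1.69 -0.31  1.31  2.61]
[-0.19  0.79  1.15  2.01 -0.9   0.97  0.01]
```

Run:
```python
from h import *
q=np.array(r.current_joint_positions());q[6]-=np.pi;r.move_j(q)
print(np.round(r.current_tcp_rot(),2).tolist())
R=R_yaw(YR)
r.move_l([*G,110],R,feed=150)
f0=np.array(r.current_contact_force())
print(np.round(r.current_joint_positions(),2),f0.round(2))
print(r.move_l([*G,40.3],R,feed=60,f_stop=10),r.current_tool_pos(),r.current_t())
fingers.set_gripper(8);r.dwell(.2);f1=np.array(r.current_contact_force())
print(r.current_grip_width(),(f1-f0).round(2))
np.save("grasp.npy",np.r_[r.current_tool_pos(),r.current_joint_positions()])
r.move_l([*G,75],R,feed=40);r.move_l([*G,250],R,feed=120);r.dwell(.3)
f2=np.array(r.current_contact_force());print((f2-f0).round(2),r.current_moment(),np.round(r.current_joint_positions(),2),r.current_t(),r.current_grip_width())
p,d=get_image("top");np.savez("top3.npz",p=p,d=d);p2,d=get_image("side");np.savez("side3.npz",p=p2,d=d)
a=np.hstack([cv2.resize(p[110:260,370:470],None,fx=4,fy=4),cv2.resize(p2[120:270,350:450],None,fx=4,fy=4)]);cv2.imwrite("pics/c3.png",a[:,:,::-1])
```

```text
[[-0.0, 0.99, 0.14], [0.0, 0.14, -0.99], [-1.0, -0.0, -0.0]]
[-0.11  0.53  0.93  1.95 -0.53  0.93 -0.34] [ 0.29 -0.37  0.33]
False [ 435.23602729 -318.46561531   40.62068784] 11.0583
11.215824748691068 [-1.88  1.46  5.03]
[-0.46  0.42 -1.76] [ 0.01925905  0.04833889 -0.052388  ] [-0.24  0.38  1.08  1.77 -0.36  1.21 -0.49] 14.9 10.987113082026852
```

View pics/c3.png

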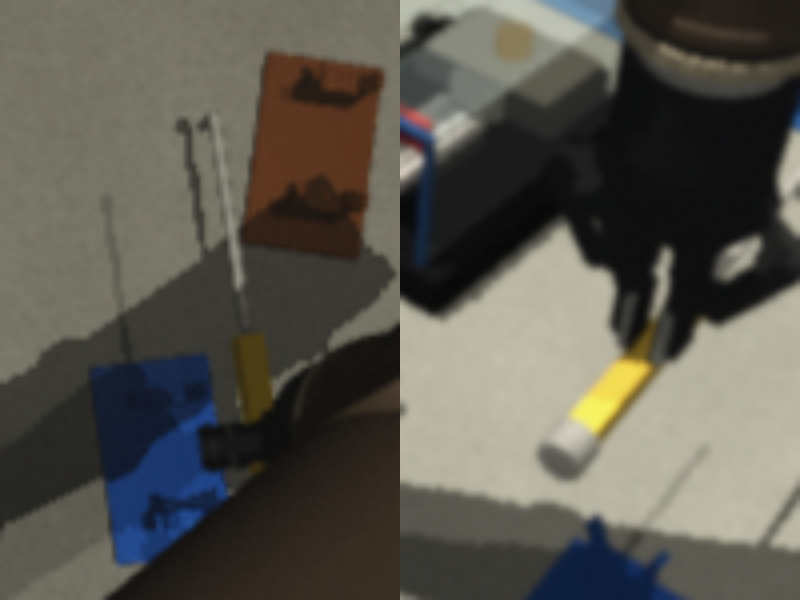

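The rod is held level-looking, with the hook's tip at top-view pixel about (423,139). I'll check its pitch and yaw from the depth image and projection.

Run:
```python
from h import *
c=camera_model("top");K,Rc,t=map(np.array,(c["K"],c["R"],c["t"]))
f=np.load("top3.npz");p,d=f["p"],f["d"]
P=[]
for v in range(138,212,3):
    u=np.arange(418,440);dd=d[v,u];dd=np.where(dd>0,dd,9e9);i=dd.argmin()
    P.append(Rc.T@(np.linalg.inv(K)@[u[i],v,1]*dd[i]-t))
print(np.round(P,0).tolist())
a=np.radians(YR)
for s in(200,65):
    X=np.array([G[0]+s*np.cos(a),G[1]+s*np.sin(a),268.7]);x=K@(Rc@X+t);print(s,X,x[:2]/x[2])
```

```text
[[633.0, -289.0, 271.0], [626.0, -291.0, 271.0], [619.0, -294.0, 272.0], [611.0, -289.0, 272.0], [603.0, -293.0, 275.0], [596.0, -291.0, 272.0], [589.0, -296.0, 271.0], [582.0, -294.0, 272.0], [574.0, -295.0, 275.0], [567.0, -298.0, 273.0], [560.0, -296.0, 273.0], [553.0, -299.0, 271.0], [545.0, -298.0, 272.0], [538.0, -303.0, 273.0], [531.0, -305.0, 273.0], [524.0, -303.0, 271.0], [516.0, -305.0, 272.0], [509.0, -306.0, 271.0], [502.0, -310.0, 272.0], [494.0, -312.0, 281.0], [487.0, -313.0, 279.0], [480.0, -318.0, 278.0], [473.0, -313.0, 279.0], [465.0, -308.0, 281.0], [448.0, -284.0, 417.0]]
200 [ 632.90515781 -289.4287598   268.7       ] [422.91550747 138.480289  ]
65 [ 499.31917629 -308.91684693  268.7       ] [431.11670532 193.30548359]
```

The rod is level with its axis at z 268.7 and its yaw as assumed. Now I'll go to the front of the guard, lower, and reach in above the tab.

```bash
cat >> h.py <<'E'
_a=np.radians(YP);EX=np.array([np.cos(_a),np.sin(_a)]);EY=np.array([-EX[1],EX[0]])
def tcp(s,axis,y=-1.): return [*(PL+(s-200)*EX+y*EY),axis-18.7]   # s: hook x in plinth frame, axis: shank height
E
python3 - <<'E'
from h import *
R=R_yaw(YP)
r.move_l(tcp(-128,268.7),R,feed=150)
print(np.round(r.current_joint_positions(),2),r.current_t())
r.move_l(tcp(-128,122),R,feed=100);r.dwell(.2);f0=np.array(r.current_contact_force())
print(np.round(r.current_joint_positions(),2),f0.round(2))
print(r.move_l(tcp(0,122),R,feed=60,f_stop=4));r.dwell(.2)
print(np.round(r.current_joint_positions(),2),r.current_tool_pos(),tcp(0,122),(np.array(r.current_contact_force())-f0).round(2),r.current_t())
p,d=get_image("top");np.savez("top4.npz",p=p,d=d);p2,d=get_image("side");np.savez("side4.npz",p=p2,d=d)
a=np.hstack([cv2.resize(p[90:240,235:335],None,fx=4,fy=4),cv2.resize(p2[90:240,310:410],None,fx=4,fy=4)]);cv2.imwrite("pics/c4.png",a[:,:,::-1])
E
```

```text
[-1.12 -0.11  0.81  2.09  0.09  1.13 -1.87] 17.6167
[-0.99  0.21  0.87  2.31 -0.24  0.71 -1.46] [-0.74  1.22 -1.78]
False
[-0.78  0.43  0.77  2.03 -0.41  0.83 -1.29] [501.20069054  53.32664669 103.31064511] [np.float64(501.2892007041538), np.float64(53.288852791472515), 103.3] [ 0.82 -1.31 -0.01] 21.9167
```

View pics/c4.png

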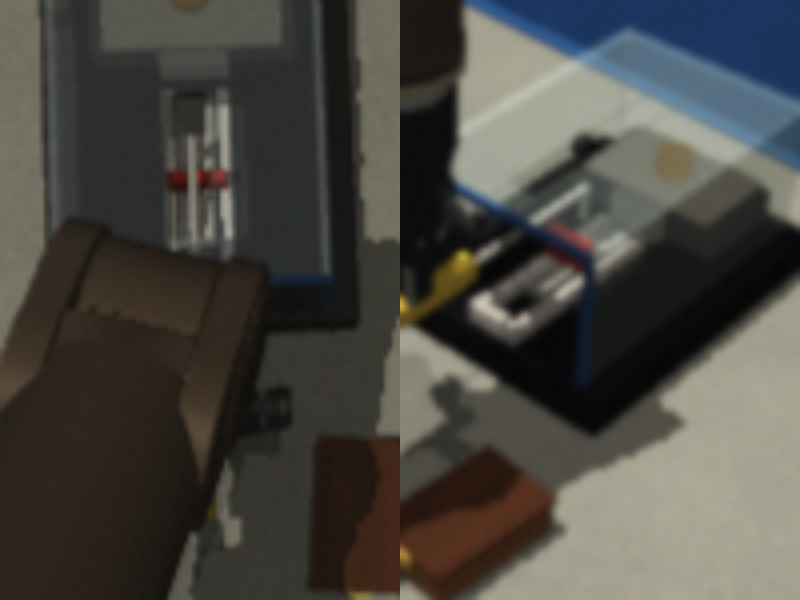

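The shank passes over the red tab with the hook end behind it, at top image about (282,124) against the tab's row 134. The wrist overlaps the guard edge in the image, so I'll check its real position before lowering.

Run:
```python
from h import *
c=camera_model("top");K,Rc,t=map(np.array,(c["K"],c["R"],c["t"]))
d=np.load("top4.npz")["d"]
v,u=np.mgrid[138:240,225:325];D=d[138:240,225:325]
X=(np.linalg.inv(K)@np.stack([u.ravel()*D.ravel(),v.ravel()*D.ravel(),D.ravel()])-t[:,None]).T@Rc
X=X[(X[:,2]>180)];
q=(X[:,:2]-PL)@EX; 
for lo,hi in((180,250),(250,300),(300,350),(350,400),(400,500),(500,700)):
    k=(X[:,2]>lo)&(X[:,2]<hi);print(lo,k.sum(),q[k].max().round(0) if k.any() else None)
print("hook end",((ray("top",(282.5,124.2),122)[0][:2]-PL)@np.c_[EX,EY]).round(1))
for row in(132,134,136): print(row,((ray("top",(285,row),85)[0][:2]-PL)@EX).round(1))
```

```text
180 114 -190.0
250 0 None
300 2 -212.0
350 0 None
400 44 -147.0
500 5375 -145.0
hook end [ 0.4 -2.2]
132 -12.3
134 -18.1
136 -23.9
```

The wrist stays at plinth x ≤ -145, clear of the guard, and the hook end measures (0.4,-2.2), as planned. I'll lower it behind the tab and pull slowly.

Run:
```python
from h import *
R=R_yaw(YP)
print(r.move_l(tcp(0,95.5),R,feed=40,f_stop=4));r.dwell(.3)
f0=np.array(r.current_contact_force());np.save("f0.npy",f0)
def st(l): 
    p=np.array(r.current_tool_pos());f=np.array(r.current_contact_force())-f0
    print(l,"s",((p[:2]-PL)@EX+200).round(2),"z",p[2].round(2),"pull",(f[:2]@EX).round(2),f.round(2),"t",r.current_t())
st("low")
print(r.move_l(tcp(-25,95.5),R,feed=9,f_stop=8));st("a")
print(r.move_l(tcp(-66,95.5),R,feed=9,f_stop=8));st("b")
r.dwell(.2);st("c")
```

```text
False
low s 0.1 z 76.96 pull 0.0 [0. 0. 0.] t 23.1333
False
a s -25.02 z 76.79 pull 3.58 [ 3.63 -0.79 -0.1 ] t 26.0583
True
b s -48.74 z 77.47 pull 2.77 [2.75 0.5  0.06] t 28.8167
c s -48.71 z 77.3 pull 1.76 [1.75 0.37 0.14] t 29.0167
```

Run:
```python
from h import *
R=R_yaw(YP);f0=np.load("f0.npy")
s=-48.7
def pull(): return (np.array(r.current_contact_force())-f0)[:2]@EX
L=[]
for i in range(14):
    s-=0.4;st=r.move_l(tcp(s,95.5),R,feed=6,f_stop=6);r.dwell(.05);f=pull()
    L.append((round(s,1),round(float((np.array(r.current_tool_pos())[:2]-PL)@EX+200),2),round(f,2),bool(st)))
    if f>7: break
print(L,r.current_t())
```

```text
[(-49.1, -48.96, np.float64(2.44), False), (-49.5, -49.07, np.float64(4.31), False), (-49.9, -49.05, np.float64(5.76), False), (-50.3, -49.05, np.float64(7.03), False)] 30.325
```

The hook has stalled at s=-49.05 while the force keeps rising at about 3.3 N/mm, so this is the stop. Next I'll servo to 12 N and hold.

Run:
```python
from h import *
R=R_yaw(YP);f0=np.load("f0.npy")
s=-50.3;L=[]
def pull(): return (np.array(r.current_contact_force())-f0)[:2]@EX
t0=None
while r.current_t()<42:
    f=pull();L.append((round(s,2),round(f,1)))
    if f>11 and t0 is None:t0=r.current_t()
    if t0 and r.current_t()-t0>2: break
    ds=np.clip((12-f)/3.4*.5,-.4,.4)
    if abs(12-f)>.5: s-=ds; r.move_l(tcp(s,95.5),R,feed=6)
    r.dwell(.1)
print([(float(a),float(b)) for a,b in L],t0,r.current_t(),(np.array(r.current_tool_pos())[:2]-PL)@EX+200,(np.array(r.current_contact_force())-f0).round(2))
p,d=get_image("top");np.savez("top5.npz",p=p,d=d);p2,d=get_image("side");np.savez("side5.npz",p=p2,d=d)
a=np.hstack([cv2.resize(p[90:240,235:335],None,fx=4,fy=4),cv2.resize(p2[90:240,310:410],None,fx=4,fy=4)]);cv2.imwrite("pics/c5.png",a[:,:,::-1])
```

```text
[(-50.3, 7.0), (-50.7, 8.1), (-51.1, 8.7), (-51.5, 9.3), (-51.9, 10.2), (-52.17, 10.6), (-52.37, 10.7), (-52.56, 10.8), (-52.74, 11.8), (-52.74, 12.3), (-52.74, 12.7), (-52.64, 12.3), (-52.64, 11.7), (-52.64, 11.8), (-52.64, 12.3), (-52.64, 11.6), (-52.64, 12.2), (-52.64, 11.3), (-52.74, 11.5), (-52.82, 12.0), (-52.82, 12.0), (-52.82, 12.0)] 33.125 35.175 -49.120918477599446 [11.95  1.09 -2.62]
```

View pics/c5.png

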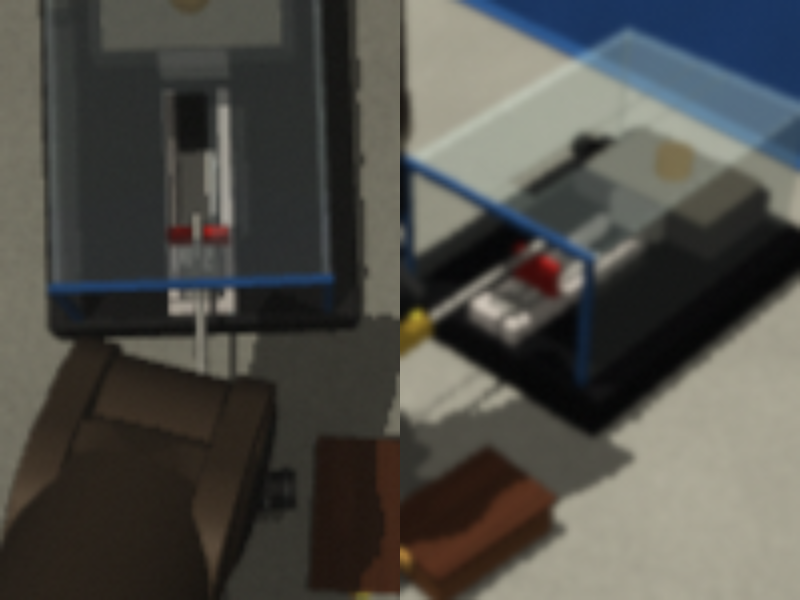

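The tab moved from row 134 to row 148, about 41 mm, up to the stop block, and I held 11.3–12.7 N for 2 s. Now I'll unhook, withdraw, and check how the rod sits in the grip.

Run:
```python
from h import *
R=R_yaw(YP)
r.move_l(tcp(-49,95.5),R,feed=8)
r.move_l(tcp(-39,95.5),R,feed=20)
print(r.move_l(tcp(-39,124),R,feed=40,f_stop=5));r.dwell(.1)
print(r.move_l(tcp(-128,124),R,feed=70,f_stop=5),r.current_t())
r.move_l(tcp(-128,268.7),R,feed=150)
r.move_l([*G,250],R_yaw(YR),feed=150);r.dwell(.3)
p,d=get_image("top");np.savez("top6.npz",p=p,d=d)
c=camera_model("top");K,Rc,t=map(np.array,(c["K"],c["R"],c["t"]));P=[]
for v in range(132,212,3):
    u=np.arange(416,442);dd=d[v,u];dd=np.where(dd>0,dd,9e9);i=dd.argmin()
    P.append(Rc.T@(np.linalg.inv(K)@[u[i],v,1]*dd[i]-t))
print(np.round(P,0).tolist(),r.current_t(),r.current_tool_pos(),r.current_moment())
cv2.imwrite("pics/c6.png",np.hstack([cv2.resize(p[110:260,370:470],None,fx=4,fy=4),cv2.resize(p[90:240,235:335],None,fx=4,fy=4)])[:,:,::-1])
```

```text
False
False 38.9333
[[717.0, -400.0, 10.0], [708.0, -406.0, 11.0], [633.0, -289.0, 273.0], [625.0, -288.0, 275.0], [618.0, -289.0, 273.0], [611.0, -291.0, 273.0], [604.0, -293.0, 273.0], [596.0, -293.0, 275.0], [589.0, -295.0, 275.0], [582.0, -293.0, 273.0], [575.0, -296.0, 271.0], [567.0, -298.0, 271.0], [560.0, -296.0, 271.0], [553.0, -300.0, 274.0], [546.0, -301.0, 272.0], [538.0, -300.0, 273.0], [531.0, -303.0, 271.0], [524.0, -305.0, 274.0], [517.0, -308.0, 271.0], [509.0, -303.0, 272.0], [502.0, -307.0, 274.0], [494.0, -308.0, 280.0], [487.0, -303.0, 279.0], [480.0, -305.0, 281.0], [473.0, -308.0, 278.0], [454.0, -286.0, 422.0], [448.0, -284.0, 431.0]] 43.0167 [ 435.03797819 -318.18706262  250.01174033] [ 0.03653743  0.02836343 -0.00903295]
```

View pics/c6.png

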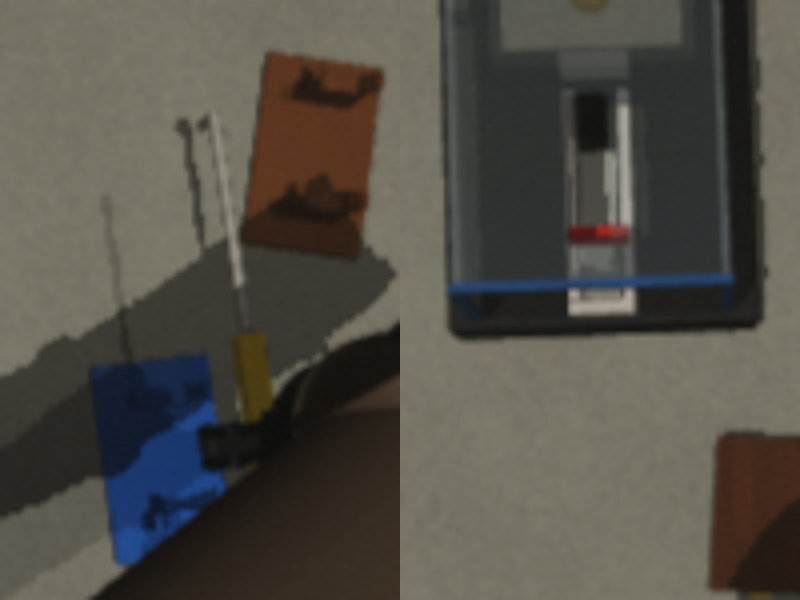

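The tab stays at the stop and the rod sits in the grip as before (level, hook end at 633,-289). I'll lay it back and release.

Run:
```python
from h import *
R=R_yaw(YR)
r.move_l([*G,75],R,feed=110);r.dwell(.2)
print(r.move_l([*G,40.6],R,feed=25,f_stop=6),r.current_tool_pos());r.dwell(.2)
fingers.set_gripper(85);r.dwell(.3)
r.move_l([*G,120],R,feed=60);r.move_l([*G,330],R,feed=150)
q=np.array(r.current_joint_positions());
r.movep([330,0,400],R);r.dwell(.2)
print(r.current_t())
for n,by in(("top",(385,190,445,265)),("side",(360,235,425,310))):
    p,d=get_image(n)
    P=ray(n,pts(mask(p,(20,110,90),(35,255,255),by)),68)[:,:2]
    if len(P)>5:
        c,u,a,b=pca(P);print(n,len(P),c,np.degrees(np.arctan2(u[1],u[0])),b-a)
    if n=="top":
        z=p
    else: cv2.imwrite("pics/c7.png",np.hstack([cv2.resize(z[100:260,260:460],None,fx=2,fy=2),cv2.resize(p[100:260,280:480],None,fx=2,fy=2)])[:,:,::-1])
```

```text
False [ 435.00290673 -318.33964683   40.69200718]
52.2083
top 254 [ 435.71325794 -318.0549982 ] -171.66029758219375 128.57536019521018
side 343 [ 434.27107109 -319.62758601] -171.3443687687933 127.04388622968017
```

View pics/c7.png

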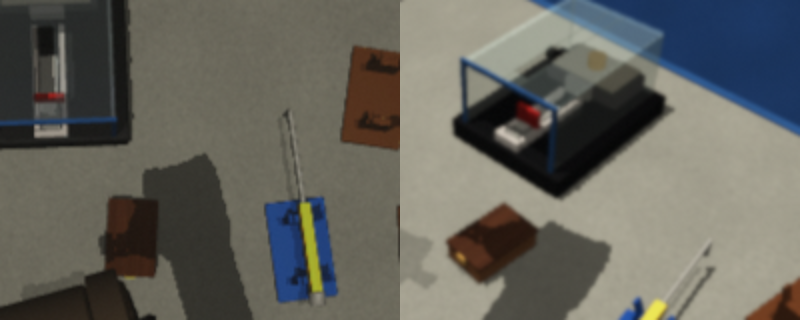

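The rod is back within 0.5 mm of where it started, the bolt is at its stop, and the arm is clear. I'll hand the job in.

```bash
python3 -c "
from h import *
print(job.finish_job(),r.current_t())"
```

```text
the job is handed in; nothing more can be done
the job is handed in; nothing more can be done
```

The bolt is drawn out against its stop, the rod is back in its rest, and I handed the job in at about 52 s of the 72 s allowed. No verdict is reported, so this rests on my own checks.

- **Pull:** The hook stalled at the stop and the force kept rising, so I took that as the hard stop. I then held a steady pull of 11.3–12.7 N for about 2 s. The highest reading I took was 12.7 N, but readings were spot samples. The first slow pull tripped its 8 N force stop on reaching the stop, and no peak was recorded there.
- **Bolt:** The pictures show the tab moved about 41 mm to the stop block. It was still there after unhooking and in the last view.
- **Rod:** Compared with the start, the handle centre is within 0.5 mm and the yaw within 0.2°. It lies hook down in the rest.
- **Guard and bystanders:** The moves through the guard's opening never tripped their 4–5 N force stops, and the wrist measured clear of the guard. The case looked unmoved. I did not re-measure the joystick and jar at the end, but the arm did not work near them.
- **Disagreements:** The gripper read 11 mm on the 16 mm handle, yet the rod did not slip or tilt. The black-mask fit of the plinth's outline missed its front edge, so I located the plinth from the guard's blue edge and the stop block instead.

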